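Set out the crucible, timer and vial in front of their supplies

ROBOT

A 7-joint arm with a two-finger parallel gripper is mounted at the origin on a cart in front of the work surface, level with it; the furniture and walls round the work are solid. World frame = base frame: x ahead of the robot, y to its left, z up, the work surface at z = 0. Lengths are in m, angles in rad, forces in N, time in s.
With the tool pointing down it reaches from about 0.4 to 0.85 m from the base axis. Payload 10.4 kg.
Tool frame: the origin (TCP) lies between the finger pads; the fingertips stand 22 mm ahead of it and the grasp point (between the pads) lies 3 mm ahead of it (r.nose_length is the distance from the TCP to the fingertips, in m); z points along the fingers, y is the line along which they close (so a half turn about z gives the same grasp; the last joint's range is limited). The gripper opens to 87 mm and grips with 3 to 60 N. Pads are 19 mm wide; open, the fingers measure 117 mm over their backs; the gripper's body (75 mm by 190 mm) begins 51 mm behind the grasp point.
Start: joints at [1.105, 0.332, -0.065, 1.46, 0.022, 1.35, -0.088], TCP at [0.268, -0.565, 0.245] pointing down, gripper open.
Joint ranges: [-2.6, 2.6], [-0.5, 2.12], [-1.47, 1.34], [0.16, 2.42], [-1.27, 4.41], [0.06, 2.06], [-2.6, 2.6]. Speed limits (rad/s): [2.22, 2.22, 2.79, 2.79, 3.14, 3.14, 3.14].

INTERFACE

Orientations are given as a unit quaternion [x, y, z, w].
In Python, from bench import readout, cams, r gives the robot as it stands. The module is installed in compiled form; this text tells all that it offers.
- The arm moves only by the tool step_arm, never from a script. Its argument "deltas" is a list that holds one entry, the list of rows, each a list of 7 numbers: the turn, a rotation vector about the tool's x, y, z in rad, then the shift along the tool's x, y, z in m, then the opening in per cent of the stroke, from 0 (shut) to 100 (fully open). A call has 1 to 20 rows; each row is the pose to reach, as a shift and turn from the pose commanded when the call began, along the tool's axes at that moment; what a row does not reach only later rows make up. A row lasts 1/8 s, in which the tool goes at most 62.5 mm and 10.7 degrees, less where a joint would pass 70% of its speed; a pose out of reach is approached as far as the arm can. A call with a gripper value outside its range is refused whole. The fingers move at their own pace and stop on an object; "squeeze" is the grip in N (left out, the last holds). Time passes only in rows, so rows that repeat a pose let the fingers close. It gives the time, the measured TCP pose, the force, the opening and the grip force at its end, in the units of the state.
- readout.read_state(): the state, without advancing time (a new reading comes with each control period).
- cams.camera(name): name is "scene" or "top" or "wrist"; returns a dict with "img" (480x640x3 uint8, red, green, blue), "fx", "fy", "cx", "cy" (pixels), "origin" and "rotation" of the camera in the world; the wrist camera has in their place "T_tool_cam" (4x4, takes a point from camera to tool coordinates, whose origin is the TCP and whose axes are the flange's). Camera axes: x right, y up, looking along -z (the intrinsics and any distortion apply to the point x, -y, -z); pixel columns grow to the right and rows downward; lengths in m; the calibration is good to about 2 mm. A picture is of the moment at which its call begins: read the wrist's pose just before it. There is no depth.
- r.close_job(): hands the job in; it is judged then, once.
The state is a dict: "time": time; "joint_positions": joint angles; "joint_vel": joint speeds; "joint_torque": joint torques, N m; "ee_pos": TCP position; "eef_rot": TCP orientation; "ft_force": force on the tool from outside, world axes, zero at the start; "torque": the same for the moment, N m; "width": finger opening in m; "grip_force": force on a finger pad.
Only numpy, scipy, OpenCV 4.12 (cv2) and the standard library are available. Lean on these libraries where they do the work, as an engineer would, in place of code of your own. Each camera call takes 0.05 s, during which the arm holds its last target. There are 200 camera calls.

TASK

Set the bench out for the next test on the three cork mats: the porcelain crucible stands in the middle of the mat in front of the crystal jar, the amber vial upright in the middle of the mat in front of the pipette tip box, and the timer lies flat, face up, in the middle of the mat between these two. Close the crucible with its porcelain lid, knob up, level and centred on the rim. Leave the jar and the tip box where they stand.

Things in the scene. Friction and masses are not known exactly. Their poses are not given: they have to be found in the camera images.
- crucible: white porcelain crucible, an open cup 36 mm tall that widens from 30 mm at the foot through 42 mm at z = 23 mm to 51 mm at the rim, upright; about 40 g. Grasp it from above across the rim, near the rim's height. The mouth is about 45 mm wide inside. Origin at the centre of its underside, z up.
- vial: small amber-brown vial with a white cap, upright, 25 mm in diameter, 52 mm tall, about 20 g. Origin at the centre of its underside, z up.
- timer: flat white square bench timer lying face up, 62 x 62 mm, 16 mm tall, about 60 g; x and y are square to its sides, so grasp it across 62 mm along x or y. Origin at the centre of its underside, z up.
- crucible_lid: round white porcelain lid lying knob up: a flat disc 56 mm in diameter and 4 to 5 mm thick with a knob 14 to 16 mm in diameter in its middle, 22 mm tall in all, about 30 g; grasp it from above by the knob (between z = 8 and 20 mm). It rests flat on the crucible's rim. Origin at the centre of its flat underside, z up.
- mat_jar: plain square brown cork mat, 80 x 80 mm, 6 mm thick, fixed to the bench; the three mats are alike and stand in a row (about 105 mm apart, the row may be turned up to 0.15 rad). Origin at the centre of its underside, z up, x pointing away from the robot towards the back. This is the end mat in front of the crystal jar (on the robot's side of it, 130 to 135 mm from the jar's axis).
- mat_mid: plain square brown cork mat, 80 x 80 mm, 6 mm thick, fixed to the bench; the three mats are alike and stand in a row (about 105 mm apart, the row may be turned up to 0.15 rad). Origin at the centre of its underside, z up, x pointing away from the robot towards the back. This is the middle mat of the row. A steel rack post rises from the bench some 80 mm or more to the left of the row; keep the arm to the right of it.
- mat_box: plain square brown cork mat, 80 x 80 mm, 6 mm thick, fixed to the bench; the three mats are alike and stand in a row (about 105 mm apart, the row may be turned up to 0.15 rad). Origin at the centre of its underside, z up, x pointing away from the robot towards the back. This is the end mat in front of the tip box (on the robot's side of it, 130 to 135 mm from the box's centre).
- crystal_jar: round clear bottle with blue-green contents and a small black cap, 80 mm in diameter, 140 mm tall, loose; it stands behind the left or the right end mat. Origin at the centre of its underside.
- tip_box: blue box with a clear lid, full of white pipette tips, 84 mm deep (x), 122 mm wide (y), 75 mm tall, loose; it stands behind the other end mat. Origin at the centre of its underside.

How it is judged:
By the outcome, as a careful person would: the job done as asked, in the order asked, and still so for the second after the job is handed in, with the robot touching nothing.
It also fails if it takes over 93 s, if anything falls off the work surface, if the arm or the gripper's body presses on something with over 40 N, if the wrist force passes 120 N, or if a joint passes its speed limit or range.

## Working session

There is one attempt and no reset: what is moved stays moved. The work goes in short steps, Python scripts to look and compute and a tool call to move; the robot and the scene stay as the last step left them, time stands still between calls to the robot, and variables do not carry over. Pictures are saved under pics/ and viewed, at most 14 in all, crops included, and the job is handed in when it is done.

Besides the shell and the picture viewer there is one more tool, called after ">>>" as name(argument=value, ...) on one line, values as JSON. step_arm: Moves the arm, as the interface text tells. Its arguments: {"type":"object","properties":{"deltas":{"type":"array"},"squeeze":{"type":"number"}},"required":["deltas"]}

```bash
mkdir -p pics; cat > h.py <<'E'
import numpy as np,cv2
from bench import readout,cams,r
from scipy.spatial.transform import Rotation as R
def shot(n,f=None):
    s=readout.read_state(); c=cams.camera(n)
    if 'T_tool_cam' in c:
        T=np.eye(4);T[:3,:3]=R.from_quat(s['eef_rot']).as_matrix();T[:3,3]=s['ee_pos'];T=T@np.array(c['T_tool_cam'])
        c['origin']=T[:3,3];c['rotation']=T[:3,:3]
    if f: cv2.imwrite('pics/'+f,c['img'][:,:,::-1])
    return c
def ray(c,uv,z):
    d=np.array([(uv[0]-c['cx'])/c['fx'],-(uv[1]-c['cy'])/c['fy'],-1.]);d=np.array(c['rotation'])@d
    o=np.array(c['origin']);return o+d*(z-o[2])/d[2]
def proj(c,p):
    q=np.array(c['rotation']).T@(np.array(p)-np.array(c['origin']));return np.array([c['cx']+c['fx']*q[0]/-q[2],c['cy']-c['fy']*q[1]/-q[2]])
E
python3 - <<'E'
from h import *
print(readout.read_state())
for n in('scene','top','wrist'):
    c=shot(n,n+'0.png');print(n,[k for k in c if k!='img'],c['fx'],c['cx'],c['cy'],c['origin'],c['rotation'])
E
```

```text
{'time': 0.0, 'joint_positions': array([ 1.10541758,  0.33284536, -0.06469717,  1.46096342,  0.02159088,
        1.34991712, -0.08853898]), 'joint_vel': array([-2.46015441e-03,  6.52712567e-04,  3.48448886e-04, -1.82583622e-03,
        8.76169496e-04,  6.11740425e-06, -8.65912350e-04]), 'joint_torque': array([ 4.58281211e-04, -6.23251104e+01,  2.50791782e-02, -3.89909470e+01,
       -6.12492976e-02,  3.96516651e-02,  1.36311942e-04]), 'ee_pos': array([ 0.26761892, -0.56439343,  0.24375992]), 'eef_rot': array([ 9.75595491e-01,  2.19574408e-01, -1.87576778e-04, -6.94164892e-04]), 'ft_force': array([ 0.62576517, -0.02914934,  0.25045377]), 'torque': array([-0.00937641, -0.03701423, -0.022199  ]), 'grip_force': 0.0, 'width': 0.08727709230381223}
scene ['fx', 'fy', 'cx', 'cy', 'origin', 'rotation'] 501.6482519142425 311.30188718520736 240.0066465907064 [-0.02892148  0.34813759  0.46849624] [-0.21916319  0.45110992  0.77933922 -0.37562976]
top ['fx', 'fy', 'cx', 'cy', 'origin', 'rotation'] 622.2468748737829 303.54155211225316 240.84998087221425 [ 0.3960727  -0.14441232  1.05676017] [ 0.05958578 -0.05386171 -0.69865647  0.7109343 ]
wrist ['fx', 'fy', 'cx', 'cy', 'T_tool_cam', 'origin', 'rotation'] 368.2701616984256 318.69878407878525 240.3692682033188 [ 0.33740366 -0.5318321   0.38318913] [[ 0.42982286  0.86564289  0.25673859]
 [-0.90291177  0.41259204  0.12049126]
 [-0.0016259  -0.28360219  0.95894064]]
```

```bash
sed -i "s/^    if f: cv2/    else: c['rotation']=R.from_quat(c['rotation']).as_matrix()\n    if f: cv2/" h.py; cat h.py | head -12
```

```text
import numpy as np,cv2
from bench import readout,cams,r
from scipy.spatial.transform import Rotation as R
def shot(n,f=None):
    s=readout.read_state(); c=cams.camera(n)
    if 'T_tool_cam' in c:
        T=np.eye(4);T[:3,:3]=R.from_quat(s['eef_rot']).as_matrix();T[:3,3]=s['ee_pos'];T=T@np.array(c['T_tool_cam'])
        c['origin']=T[:3,3];c['rotation']=T[:3,:3]
    else: c['rotation']=R.from_quat(c['rotation']).as_matrix()
    if f: cv2.imwrite('pics/'+f,c['img'][:,:,::-1])
    return c
def ray(c,uv,z):
```

View pics/top0.png

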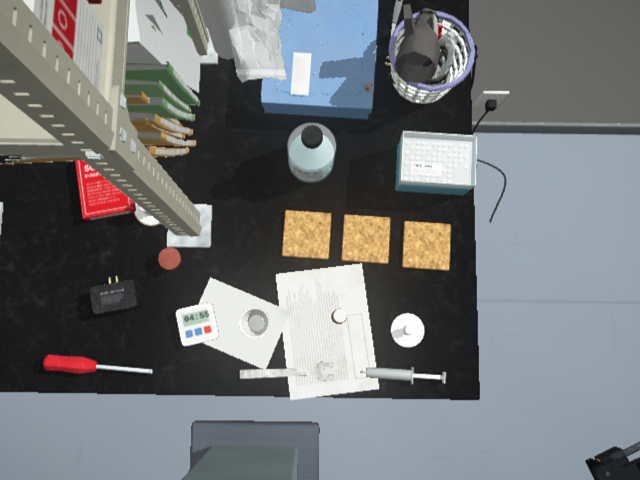

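View pics/scene0.png

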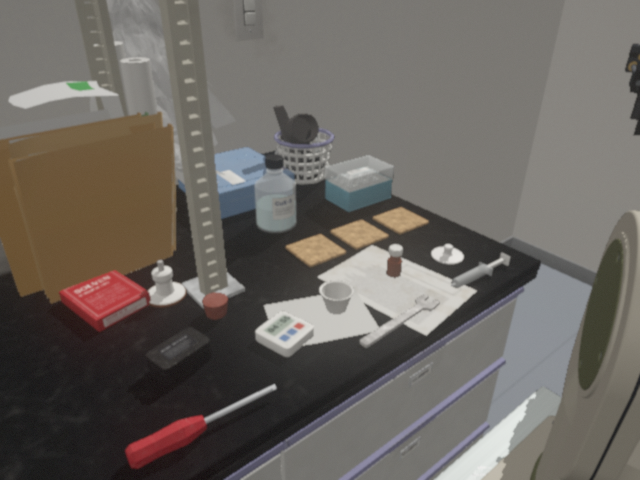

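```bash
python3 - <<'E'
from h import *
c=shot('top');im=c['img'];hsv=cv2.cvtColor(im,cv2.COLOR_RGB2HSV)
def blobs(m,lo=100):
    m=cv2.morphologyEx(m.astype(np.uint8),cv2.MORPH_CLOSE,np.ones((3,3)))
    n,l,s,cc=cv2.connectedComponentsWithStats(m)
    return [(s[i,:4].tolist(),int(s[i,4]),cc[i],l==i) for i in range(1,n) if s[i,4]>lo]
H,S,V=[hsv[...,i].astype(int) for i in range(3)]
for b in blobs((H>8)&(H<28)&(S>80)&(V>120),1200):
    if not(200<b[2][1]<280):continue
    rc=cv2.minAreaRect(np.argwhere(b[3])[:,::-1].astype(np.float32))
    P=np.array([ray(c,p,.006) for p in cv2.boxPoints(rc)])
    e=P[1]-P[0];print('mat',b[2],P.mean(0),np.linalg.norm(e),np.linalg.norm(P[2]-P[1]),ray(c,b[2],.006), np.degrees(np.arctan2(e[1],e[0])))
for n,uv,z in [('crucible rim',(257.5,321),.036),('lid',(407.5,330),.005),('vialcap',(339,316),.052),('timer',(197,325),.016),('jarcap',(312,136),.14),('boxtop',(437,152),.075),('post',(200,235),0),('platecorner',(212,247),0)]:
    print(n,ray(c,uv,z))
w=np.zeros((3,480,640,3),np.uint8)
def crop(x,y,h):return cv2.resize(im[y-h:y+h,x-h:x+h],(380,290) if 0 else (380,380),interpolation=cv2.INTER_CUBIC)
cv2.imwrite('pics/crop1.png',np.hstack([crop(230,322,60),crop(370,322,60)])[:,:,::-1])
E
```

```text
mat [306.33659218 234.08705773] [ 0.57823194 -0.13882912  0.006     ] 0.08068182495757927 0.0803998743135137 [ 0.57804594 -0.13891906  0.006     ] -2.428173850965794
mat [365.65927978 238.5687904 ] [ 0.57219145 -0.24067758  0.006     ] 0.08064061469606937 0.08114725290305919 [ 0.57197176 -0.2405149   0.006     ] -3.2977568159807378
mat [426.28288868 245.15639374] [ 0.56258283 -0.3442198   0.006     ] 0.0811679620804307 0.08079572723793875 [ 0.56231713 -0.34391199  0.006     ] -3.2528752097900746
crucible rim [ 0.42788035 -0.06202393  0.036     ]
lid [ 0.41837267 -0.31080341  0.005     ]
vialcap [ 0.43765635 -0.19383636  0.052     ]
timer [0.42013456 0.03985879 0.016     ]
jarcap [ 0.70769319 -0.14567506  0.14      ]
boxtop [ 0.70576887 -0.35038391  0.075     ]
post [0.57440527 0.04449522 0.        ]
platecorner [0.55383069 0.02290715 0.        ]
```

View pics/crop1.png

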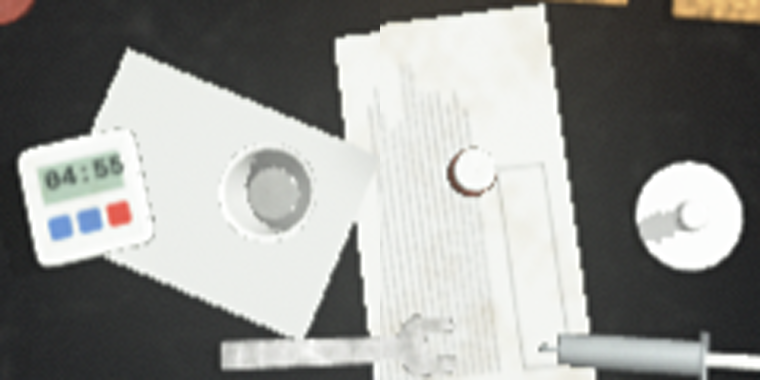

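```bash
cat >> h.py <<'E'
def go(p,yaw):
    s=readout.read_state();A=R.from_quat(s['eef_rot']);B=R.from_euler('z',yaw)*R.from_euler('x',np.pi)
    print('t',round(s['time'],2),'pos',s['ee_pos'].round(4),'w',round(s['width'],4),'| rot',(A.inv()*B).as_rotvec().round(4),'shift',A.inv().apply(np.array(p)-s['ee_pos']).round(4))
E
python3 -c "
from h import *
go([.42,-.12,.24],0)"
```

```text
t 0.2 pos [ 0.2677 -0.5645  0.2441] w 0.0874 | rot [-8.000e-04  2.000e-04  4.428e-01] shift [ 0.3281 -0.3364  0.0043]
```

>>> step_arm(deltas=[[[0,0,0.15,0.05,-0.05,0,100],[0,0,0.3,0.1,-0.1,0,100],[0,0,0.443,0.15,-0.15,0.004,100],[0,0,0.443,0.19,-0.19,0.004,100],[0,0,0.443,0.22,-0.225,0.004,100],[0,0,0.443,0.25,-0.26,0.004,100],[0,0,0.443,0.28,-0.29,0.004,100],[0,0,0.443,0.31,-0.32,0.004,100],[0,0,0.443,0.328,-0.336,0.004,100],[0,0,0.443,0.328,-0.336,0.004,100],[0,0,0.443,0.328,-0.336,0.004,100],[0,0,0.443,0.328,-0.336,0.004,100]]], squeeze=15)

```text
time: 1.7
ee_pos: [0.4199, -0.1216, 0.2405]
eef_rot: [1.0, -0.001, -0.0, 0.0]
ft_force: [-0.6, -0.4, -0.2]
width: 0.0874
grip_force: 0.0
```

```bash
python3 - <<'E'
from h import *
c=shot('wrist','w1.png')
for n,p in [('cruc',(.428,-.064,.036)),('lid',(.418,-.311,.005)),('vial',(.4377,-.194,.052)),('timer',(.42,.04,.016)),('matjar',(.578,-.139,.006)),('matmid',(.572,-.2406,.006)),('matbox',(.5624,-.344,.006))]:print(n,proj(c,p).round(1))
E
```

```text
cruc [257.2 207.3]
lid [500.7 210.8]
vial [398.4 200.1]
timer [157.5 211.3]
matjar [336.9  38.7]
matmid [447.8  45.9]
matbox [558.8  57.4]
```

View pics/w1.png

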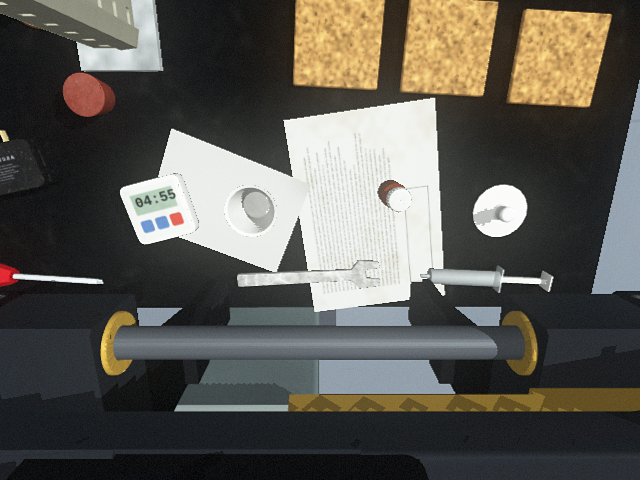

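```bash
python3 - <<'E'
from h import *
t=shot('top');w=shot('wrist')
def mats(c):
    hsv=cv2.cvtColor(c['img'],cv2.COLOR_RGB2HSV).astype(int)
    m=((hsv[...,0]>8)&(hsv[...,0]<28)&(hsv[...,1]>80)&(hsv[...,2]>100)).astype(np.uint8)
    m=cv2.morphologyEx(m,cv2.MORPH_CLOSE,np.ones((5,5)))
    for k in sorted(cv2.findContours(m,0,2)[0],key=lambda k:k[0,0,0]):
        rc=cv2.minAreaRect(k)
        if cv2.contourArea(k)>1500 and .85<rc[1][0]/rc[1][1]<1.18 and 35<rc[1][0]<110:
            P=np.array([ray(c,p,.006) for p in cv2.boxPoints(rc)]);e=P[2]-P[1]
            print(' mat',P.mean(0).round(4),np.linalg.norm(e).round(4),(np.degrees(np.arctan2(e[1],e[0]))%90).round(1))
for n,c,cr,v,l,ti in (('top',t,(253.7,323.6),(339.4,316),(407.6,330.2),(197,324.3)),('wrist',w,(251,211.5),(397.5,199.5),(500,211),(159,209))):
    print(n,'cruc',ray(c,cr,.036).round(4),'vial',ray(c,v,.052).round(4),'lid',ray(c,l,.005).round(4),'timer',ray(c,ti,.016).round(4));mats(c)
    g=cv2.cvtColor(c['img'],cv2.COLOR_RGB2GRAY)
    s=4;G=cv2.resize(g,None,fx=s,fy=s,interpolation=cv2.INTER_CUBIC)
    for nm,q,z,rr in(('cruc',cr,.036,.0255),('lid',l,.005,.028)):
        pr=np.linalg.norm(proj(c,ray(c,q,z)+[0,rr,0])-proj(c,ray(c,q,z)))
        x,y=int(q[0]*s),int(q[1]*s);h=int(pr*s*1.6);sub=cv2.GaussianBlur(G[y-h:y+h,x-h:x+h],(0,0),2)
        k=cv2.HoughCircles(sub,cv2.HOUGH_GRADIENT,1.5,200,param1=120,param2=15,minRadius=int(pr*s*.9),maxRadius=int(pr*s*1.12))
        if k is not None:
            k=k[0,0];uv=((k[0]+x-h)/s,(k[1]+y-h)/s);print(nm,'hough',np.round(uv,1),k[2]/s/pr,ray(c,uv,z).round(4))
    o=np.hstack([cv2.resize(c['img'][int(q[1])-36:int(q[1])+36,int(q[0])-40:int(q[0])+40],(400,360),interpolation=cv2.INTER_CUBIC) for q in(ti,cr)])
    cv2.imwrite('pics/z_%s.png'%n,o[:,:,::-1])
E
```

```text
top cruc [ 0.4236 -0.056   0.036 ] vial [ 0.4377 -0.1945  0.052 ] lid [ 0.418 -0.311  0.005] timer [0.4213 0.0399 0.016 ]
 mat [ 0.5782 -0.1393  0.006 ] 0.0818 86.6
 mat [ 0.5723 -0.2409  0.006 ] 0.0817 87.1
 mat [ 0.5623 -0.3442  0.006 ] 0.0822 87.1
lid hough [407.9 330.4] 1.0105736465939423 [ 0.4177 -0.3115  0.005 ]
wrist cruc [ 0.424  -0.0576  0.036 ] vial [ 0.4384 -0.1929  0.052 ] lid [ 0.4179 -0.31    0.005 ] timer [0.4223 0.0385 0.016 ]
 mat [ 0.573  -0.1406  0.006 ] 0.0794 88.5
 mat [ 0.5707 -0.2415  0.006 ] 0.0796 84.8
cruc hough [250.1 212.1] 0.9152743928571534 [ 0.4235 -0.0567  0.036 ]
lid hough [497.3 207.2] 1.1022691867092242 [ 0.4219 -0.3067  0.005 ]
```

View pics/z_wrist.png

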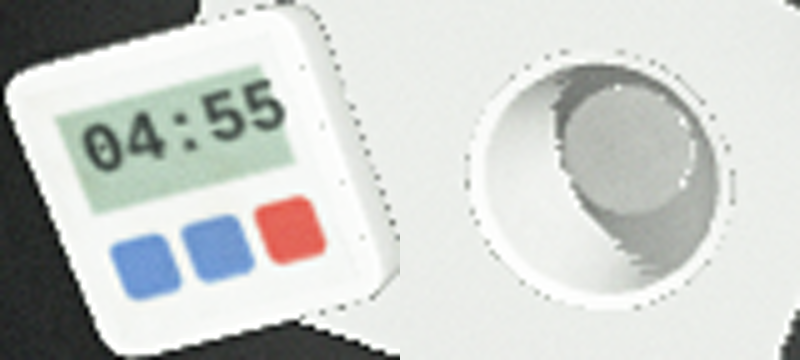

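```bash
python3 - <<'E'
from h import *
w=shot('wrist')
q=lambda a,b:ray(w,(159-40+a/5,209-36+b/5),.016)
P=[q(3,80),q(305,3),q(107,357),q(380,290)]
for a,b in((0,1),(2,3),(0,2)):
    d=P[b]-P[a];print(np.degrees(np.arctan2(d[1],d[0])),np.linalg.norm(d))
L=[q(55,115),q(262,66),q(295,165),q(95,215)]
for a,b in((0,1),(3,2),(0,3),(1,2)):
    d=L[b]-L[a];print('lcd',np.degrees(np.arctan2(d[1],d[0])),np.linalg.norm(d))
go([.424,-.057,.035],0)
E
```

```text
-76.18644768490022 0.06320991639024665
-76.06257804860262 0.059562480522565624
-167.50087451069308 0.058748372418347156
lcd -77.0187710782737 0.04340577037949849
lcd -76.12225305219806 0.0427853418888006
lcd -165.85345335602102 0.02098919480915786
lcd -167.57944229594207 0.020316383362414807
t 1.9 pos [ 0.4201 -0.1211  0.2405] w 0.0872 | rot [ 0.0001 -0.     -0.001 ] shift [ 0.0039 -0.0641  0.2055]
```

>>> step_arm(deltas=[[[0,0,0,0.004,-0.032,0.03,75],[0,0,0,0.004,-0.064,0.06,75],[0,0,0,0.004,-0.064,0.1,75],[0,0,0,0.004,-0.064,0.14,75],[0,0,0,0.004,-0.064,0.17,75],[0,0,0,0.004,-0.064,0.19,75],[0,0,0,0.004,-0.064,0.2,75],[0,0,0,0.004,-0.064,0.2055,75],[0,0,0,0.004,-0.064,0.2055,75],[0,0,0,0.004,-0.064,0.2055,75]]])

```text
time: 3.15
ee_pos: [0.4247, -0.0567, 0.0357]
eef_rot: [1.0, -0.0, 0.001, 0.0]
ft_force: [0.0, -0.0, 0.2]
width: 0.0655
grip_force: 0.0
```

>>> step_arm(deltas=[[[0,0,0,0,0,0,40],[0,0,0,0,0,0,40],[0,0,0,0,0,0,40],[0,0,0,0,0,0,40],[0,0,0,0,0,0,40],[0,0,0,0,0,0,40]]], squeeze=12)

```text
time: 3.9
ee_pos: [0.4244, -0.0566, 0.0352]
eef_rot: [1.0, -0.0, 0.0, 0.0]
ft_force: [-0.8, -1.2, 4.3]
width: 0.0489
grip_force: 11.4
```

>>> step_arm(deltas=[[[0,0,0,0,0,-0.01,40],[0,0,0,0,0,-0.03,40],[0,0,0,0,0,-0.06,40],[0,0,0,0,0,-0.1,40],[0,0,0,0,0.02,-0.14,40],[0,0,0,0.02,0.05,-0.16,40],[0,0,0,0.04,0.08,-0.16,40],[0,0,0,0.06,0.09,-0.16,40],[0,0,0,0.07,0.1,-0.16,40],[0,0,0,0.07,0.1,-0.16,40],[0,0,0,0.07,0.1,-0.16,40],[0,0,0,0.07,0.1,-0.16,40]]])

```text
time: 5.4
ee_pos: [0.4938, -0.1561, 0.1952]
eef_rot: [1.0, 0.0, -0.0, 0.0]
ft_force: [-0.5, -0.3, -0.0]
width: 0.0486
grip_force: 11.8
```

```bash
cat > m.py <<'E'
from h import *
def mats(c):
    hsv=cv2.cvtColor(c['img'],cv2.COLOR_RGB2HSV).astype(int)
    m=((hsv[...,0]>8)&(hsv[...,0]<28)&(hsv[...,1]>80)&(hsv[...,2]>100)).astype(np.uint8)
    m=cv2.morphologyEx(m,cv2.MORPH_CLOSE,np.ones((7,7)));m=cv2.morphologyEx(m,cv2.MORPH_OPEN,np.ones((7,7)))
    for k in sorted(cv2.findContours(m,0,2)[0],key=lambda k:k[0,0,0]):
        if cv2.contourArea(k)<1500: continue
        P=np.array([ray(c,p,.006)[:2] for p in k[:,0]],np.float32);(x,y),s,a=cv2.minAreaRect(P)
        print(' mat',round(x,4),round(y,4),np.round(s,4),round(a,1),cv2.boundingRect(k))
E
python3 - <<'E'
from m import *
c=shot('wrist','w2.png');mats(c);go([.577,-.139,.12],0)
E
```

```text
mat 0.5769 -0.1402 [0.079  0.0794] 87.0 (253, 72, 96, 102)
 mat 0.571 -0.2407 [0.08   0.0793] 86.9 (367, 80, 103, 101)
 mat 0.2974 -0.2389 [0.028  0.4277] 0.1 (196, 388, 398, 23)
 mat 0.5612 -0.3433 [0.0811 0.0794] 86.9 (482, 93, 110, 99)
t 5.45 pos [ 0.4939 -0.1562  0.1952] w 0.0486 | rot [ 0.0003 -0.0001  0.0003] shift [ 0.0831 -0.0172  0.0752]
```

View pics/w2.png

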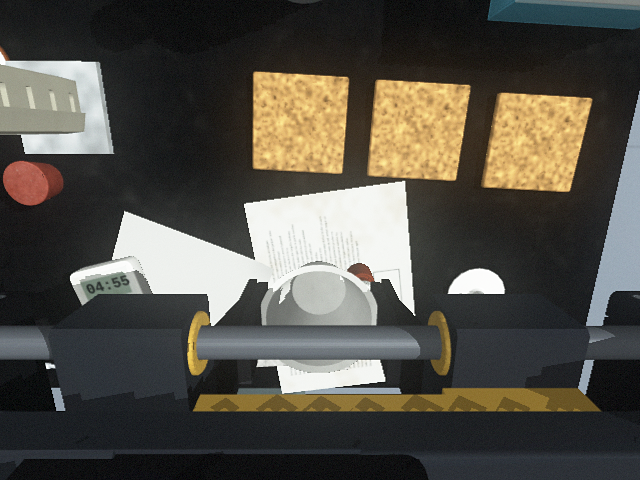

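>>> step_arm(deltas=[[[0,0,0,0.03,0,0.02,40],[0,0,0,0.06,-0.016,0.05,40],[0,0,0,0.0836,-0.016,0.08,40],[0,0,0,0.0836,-0.016,0.11,40],[0,0,0,0.0836,-0.016,0.13,40],[0,0,0,0.0836,-0.016,0.14,40],[0,0,0,0.0836,-0.016,0.148,40],[0,0,0,0.0836,-0.016,0.152,40],[0,0,0,0.0836,-0.016,0.152,40],[0,0,0,0.0836,-0.016,0.152,40]]])

```text
time: 6.7
ee_pos: [0.5781, -0.1407, 0.0436]
eef_rot: [1.0, -0.0, 0.0, 0.0]
ft_force: [-0.4, 0.1, -0.8]
width: 0.0488
grip_force: 11.8
```

>>> step_arm(deltas=[[[0,0,0,-0.0005,-0.0005,0.001,40],[0,0,0,-0.0005,-0.0005,0.0015,40],[0,0,0,-0.0005,-0.0005,0.002,40],[0,0,0,-0.0005,-0.0005,0.002,40]]])

```text
time: 7.2
ee_pos: [0.5775, -0.1401, 0.0413]
eef_rot: [1.0, -0.0, 0.0, 0.0]
ft_force: [-0.7, -0.6, 2.1]
width: 0.049
grip_force: 11.5
```

>>> step_arm(deltas=[[[0,0,0,0,0,0,60],[0,0,0,0,0,0,75],[0,0,0,0,0,0,75],[0,0,0,0,0,-0.02,75],[0,0,0,0,0,-0.05,75],[0,0,0,0,0,-0.09,75],[0,0,0,-0.03,0.02,-0.12,75],[0,0,0,-0.07,0.04,-0.15,75],[0,0,0,-0.11,0.053,-0.15,75],[0,0,0,-0.14,0.053,-0.13,75],[0,0,0,-0.14,0.053,-0.13,75],[0,0,0,-0.14,0.053,-0.13,75],[0,0,0,-0.14,0.053,-0.13,75]]])

```text
time: 8.82
ee_pos: [0.4386, -0.1928, 0.1719]
eef_rot: [1.0, 0.0, 0.001, 0.0]
ft_force: [-0.6, -0.0, -0.4]
width: 0.0657
grip_force: 0.0
```

```bash
python3 - <<'E'
from h import *
c=shot('wrist','w3.png');go([.438,-.1937,.035],0)
for p in [(.438,-.1937,.052),(.5775,-.14,.042)]:print(proj(c,p))
E
```

```text
t 8.88 pos [ 0.4384 -0.1928  0.1717] w 0.0652 | rot [ 0.     -0.0011  0.0008] shift [-0.0005  0.0009  0.1367]
[318.93201591 241.93352056]
[237.37989383  33.06883346]
```

View pics/w3.png

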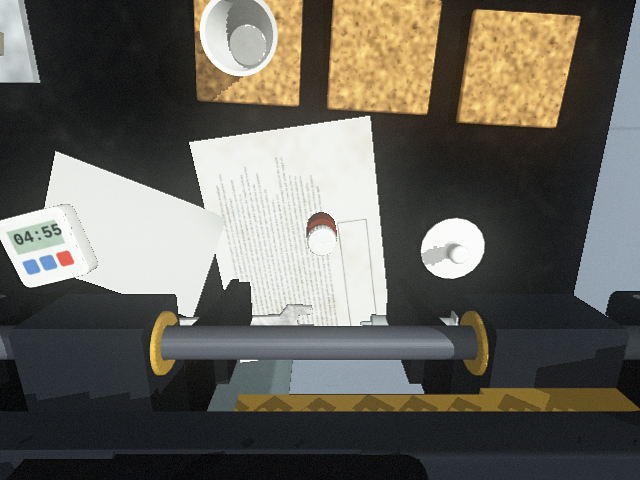

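>>> step_arm(deltas=[[[0,0,0,0.001,0.0014,0.03,70],[0,0,0,0.001,0.0014,0.07,70],[0,0,0,0.001,0.0014,0.1,70],[0,0,0,0.001,0.0014,0.12,70],[0,0,0,0.001,0.0014,0.133,70],[0,0,0,0.001,0.0014,0.137,70],[0,0,0,0.001,0.0014,0.137,70],[0,0,0,0.001,0.0014,0.137,10],[0,0,0,0.001,0.0014,0.137,10],[0,0,0,0.001,0.0014,0.137,10],[0,0,0,0.001,0.0014,0.137,10],[0,0,0,0.001,0.0014,0.137,10],[0,0,0,0.001,0.0014,0.137,10],[0,0,0,0.001,0.0014,0.137,10]]])

```text
time: 10.62
ee_pos: [0.4383, -0.1945, 0.0341]
eef_rot: [1.0, -0.0, 0.0, 0.0]
ft_force: [-0.2, -0.4, 1.3]
width: 0.0241
grip_force: 12.0
```

```bash
python3 -c "
from h import *
go([.562,-.3437,.0425],0)"
```

```text
t 10.62 pos [ 0.4383 -0.1945  0.0341] w 0.0241 | rot [ 0.0001 -0.0001 -0.0002] shift [ 0.1237  0.1491 -0.0084]
```

>>> step_arm(deltas=[[[0,0,0,0,0,-0.03,10],[0,0,0,0,0,-0.07,10],[0,0,0,0.02,0.03,-0.1,10],[0,0,0,0.05,0.07,-0.11,10],[0,0,0,0.08,0.11,-0.11,10],[0,0,0,0.11,0.14,-0.11,10],[0,0,0,0.1232,0.149,-0.1,10],[0,0,0,0.1232,0.149,-0.07,10],[0,0,0,0.1232,0.149,-0.04,10],[0,0,0,0.1232,0.149,-0.02,10],[0,0,0,0.1232,0.149,-0.012,10],[0,0,0,0.1232,0.149,-0.008,10],[0,0,0,0.1232,0.149,-0.008,10],[0,0,0,0.1232,0.149,-0.008,10]]])

```text
time: 12.38
ee_pos: [0.5619, -0.3438, 0.043]
eef_rot: [1.0, -0.0, 0.001, 0.0]
ft_force: [0.2, 0.1, 1.2]
width: 0.0242
grip_force: 12.0
```

>>> step_arm(deltas=[[[0,0,0,0,0,0.001,10],[0,0,0,0,0,0.0018,10],[0,0,0,0,0,0.0024,10],[0,0,0,0,0,0.0024,10],[0,0,0,0,0,0.0024,10]]])

```text
time: 13.0
ee_pos: [0.5616, -0.3436, 0.0402]
eef_rot: [1.0, -0.0, 0.0, 0.0]
ft_force: [-1.2, 0.9, 5.2]
width: 0.0239
grip_force: 12.0
```

>>> step_arm(deltas=[[[0,0,0,0,0,0,40],[0,0,0,0,0,0,60],[0,0,0,0,0,0,60],[0,0,0,0,0,-0.03,60],[0,0,0,0,0,-0.07,70],[0,0,0,-0.03,-0.03,-0.1,100],[0,0,0.05,-0.07,-0.07,-0.12,100],[0,0,0,-0.1,-0.12,-0.13,100],[0,0,0,-0.12,-0.17,-0.13,100],[0,0,0,-0.14,-0.22,-0.13,100],[0,0,0,-0.14,-0.27,-0.13,100],[0,0,-0.08,-0.14,-0.32,-0.13,100],[0,0,-0.16,-0.14,-0.36,-0.13,100],[0,0,-0.227,-0.14,-0.3826,-0.13,100],[0,0,-0.227,-0.14,-0.3826,-0.12,100],[0,0,-0.227,-0.14,-0.3826,-0.12,100],[0,0,-0.227,-0.14,-0.3826,-0.12,100]]])

```text
time: 15.12
ee_pos: [0.4216, 0.0379, 0.1595]
eef_rot: [0.994, 0.112, -0.0, -0.0]
ft_force: [-0.3, -0.8, -0.9]
width: 0.0871
grip_force: 0.0
```

```bash
python3 - <<'E'
from h import *
c=shot('wrist','w4.png');go([.422,.039,.025],.227)
for x,y in((-.031,-.031),(-.031,.031),(.031,.031),(.031,-.031),(0,0)):
    p=np.array([.422,.039,.016])+R.from_euler('z',.227).apply([x,y,0]);print(proj(c,p))
c=shot('top','t4.png')
E
```

```text
t 15.18 pos [0.4217 0.0381 0.1596] w 0.0874 | rot [-0.      0.0001 -0.0024] shift [ 0.0006 -0.0008  0.1346]
[354.84369112 268.01199695]
[279.15055621 268.08462978]
[276.60660634 192.73372992]
[356.99432261 192.6466445 ]
[316.89925363 231.50256532]
```

View pics/w4.png

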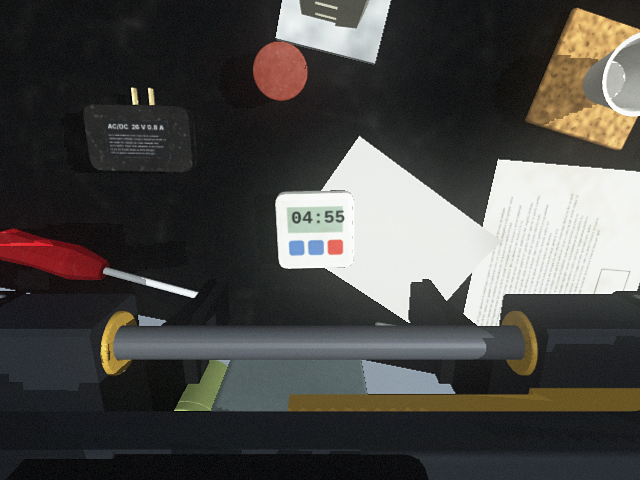

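>>> step_arm(deltas=[[[0,0,0,0.001,-0.0014,0.03,100],[0,0,0,0.001,-0.0014,0.07,100],[0,0,0,0.001,-0.0014,0.1,100],[0,0,0,0.001,-0.0014,0.12,100],[0,0,0,0.001,-0.0014,0.13,100],[0,0,0,0.001,-0.0014,0.135,100],[0,0,0,0.001,-0.0014,0.135,100],[0,0,0,0.001,-0.0014,0.135,100],[0,0,0,0.001,-0.0014,0.135,50],[0,0,0,0.001,-0.0014,0.135,50],[0,0,0,0.001,-0.0014,0.135,50],[0,0,0,0.001,-0.0014,0.135,50],[0,0,0,0.001,-0.0014,0.135,50]]], squeeze=20)

```text
time: 16.85
ee_pos: [0.4223, 0.0407, 0.0247]
eef_rot: [0.994, 0.113, 0.0, 0.0]
ft_force: [0.0, -0.5, 2.1]
width: 0.0615
grip_force: 19.9
```

```bash
python3 -c "
from h import *
go([.5715,-.2408,.0325],-.054)"
```

```text
t 16.85 pos [0.4223 0.0407 0.0247] w 0.0615 | rot [ 1.000e-04 -1.000e-04  2.808e-01] shift [ 0.0821  0.3078 -0.0078]
```

>>> step_arm(deltas=[[[0,0,0,0,0,-0.01,50],[0,0,0,0,0,-0.04,50],[0,0,0,0,0,-0.08,50],[0,0,0,0,0.02,-0.11,50],[0,0,0.05,0.01,0.06,-0.13,50],[0,0,0.1,0.02,0.11,-0.13,50],[0,0,0.15,0.03,0.16,-0.13,50],[0,0,0.2,0.05,0.21,-0.13,50],[0,0,0.25,0.07,0.26,-0.13,50],[0,0,0.281,0.082,0.295,-0.13,50],[0,0,0.281,0.082,0.3078,-0.12,50],[0,0,0.281,0.082,0.3078,-0.12,50],[0,0,0.281,0.082,0.3078,-0.12,50]]])

```text
time: 18.48
ee_pos: [0.571, -0.2392, 0.1449]
eef_rot: [1.0, -0.026, -0.0, -0.0]
ft_force: [-0.2, 0.6, -1.0]
width: 0.062
grip_force: 19.9
```

```bash
python3 -c "
from h import *
go([.5715,-.2408,.0325],-.054)"
```

```text
t 18.48 pos [ 0.571  -0.2392  0.1449] w 0.062 | rot [-0.0006  0.0002  0.0017] shift [0.0006 0.0016 0.1124]
```

>>> step_arm(deltas=[[[0,0,0.001,0.0004,0.0014,0.03,50],[0,0,0.001,0.0004,0.0014,0.06,50],[0,0,0.001,0.0004,0.0014,0.085,50],[0,0,0.001,0.0004,0.0014,0.1,50],[0,0,0.001,0.0004,0.0014,0.108,50],[0,0,0.001,0.0004,0.0014,0.111,50],[0,0,0.001,0.0004,0.0014,0.112,50],[0,0,0.001,0.0004,0.0014,0.113,50],[0,0,0.001,0.0004,0.0014,0.1138,50],[0,0,0.001,0.0004,0.0014,0.1142,50],[0,0,0.001,0.0004,0.0014,0.1142,50]]])

```text
time: 19.85
ee_pos: [0.5718, -0.2423, 0.0308]
eef_rot: [1.0, -0.028, 0.0, 0.0]
ft_force: [-1.8, 1.1, 3.3]
width: 0.0617
grip_force: 19.9
```

```bash
python3 -c "
from h import *
for i in range(3): cams.camera('top');go([.5715,-.2408,.0325],-.054)"
```

```text
t 19.9 pos [ 0.5718 -0.2423  0.0308] w 0.062 | rot [ 0.0002 -0.0003 -0.0012] shift [-0.0003 -0.0015 -0.0017]
t 19.95 pos [ 0.5718 -0.2423  0.0308] w 0.0619 | rot [ 0.0003 -0.0003 -0.0012] shift [-0.0003 -0.0015 -0.0017]
t 20.0 pos [ 0.5718 -0.2423  0.0308] w 0.0619 | rot [ 0.0002 -0.0003 -0.0012] shift [-0.0003 -0.0015 -0.0017]
```

Real: the hand is 1.5 mm off in y. Correct, release and rise.

>>> step_arm(deltas=[[[0,0,0,0,0,-0.002,50],[0,0,0,0,-0.0016,-0.002,50],[0,0,0,0,-0.0016,-0.002,50],[0,0,0,0,-0.0016,0,50],[0,0,0,0,-0.0016,0,50]]])

```text
time: 20.62
ee_pos: [0.5719, -0.2406, 0.0308]
eef_rot: [1.0, -0.028, 0.0, 0.0]
ft_force: [-1.8, 1.0, 4.0]
width: 0.0617
grip_force: 19.9
```

>>> step_arm(deltas=[[[0,0,0,0,0,0,90],[0,0,0,0,0,0,90],[0,0,0,0,0,0,90],[0,0,0,0,0,0,90],[0,0,0,0,0,-0.03,90],[0,0,0,0,0,-0.07,90],[0,0,0,-0.03,0,-0.11,80],[0,0,0.05,-0.07,0.02,-0.13,80],[0,0,0,-0.1,0.04,-0.13,80],[0,0,0,-0.12,0.055,-0.13,80],[0,0,-0.054,-0.152,0.07,-0.13,80],[0,0,-0.054,-0.152,0.07,-0.12,80],[0,0,-0.054,-0.152,0.07,-0.12,80],[0,0,-0.054,-0.152,0.07,-0.12,80]]])

```text
time: 22.38
ee_pos: [0.4171, -0.3014, 0.1505]
eef_rot: [1.0, 0.0, 0.0, -0.0]
ft_force: [0.2, 0.9, 1.5]
width: 0.07
grip_force: 0.0
```

```bash
python3 - <<'E'
from m import *
c=shot('wrist','w5.png');go([.418,-.3105,.03],0)
for p in [(.418,-.3105,.005),(.418,-.3105,.022),(.5775,-.14,.042),(.5715,-.2408,.022),(.5617,-.3437,.058)]:print(p,proj(c,p))
E
```

```text
t 22.43 pos [ 0.417  -0.3015  0.1506] w 0.0693 | rot [-0.0002 -0.0005  0.0001] shift [0.0009 0.009  0.1206]
(0.418, -0.3105, 0.005) [329.281053   230.80041706]
(0.418, -0.3105, 0.022) [329.89154881 236.60800441]
(0.5775, -0.14, 0.042) [ 40.4328394  -18.30617567]
(0.5715, -0.2408, 0.022) [223.10824032   5.06595774]
(0.5617, -0.3437, 0.058) [394.54756783   4.11270884]
```

View pics/w5.png

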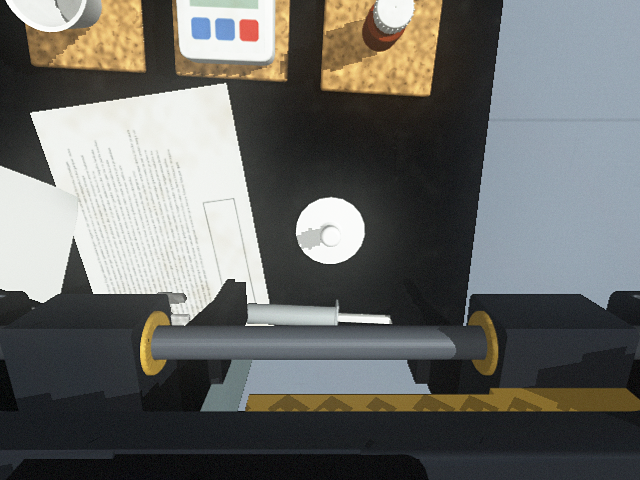

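>>> step_arm(deltas=[[[0,0,0,0.001,0.0092,0.03,45],[0,0,0,0.001,0.0092,0.07,45],[0,0,0,0.001,0.0092,0.1,45],[0,0,0,0.001,0.0092,0.112,45],[0,0,0,0.001,0.0092,0.119,45],[0,0,0,0.001,0.0092,0.121,45],[0,0,0,0.001,0.0092,0.121,45],[0,0,0,0.001,0.0092,0.121,0],[0,0,0,0.001,0.0092,0.121,0],[0,0,0,0.001,0.0092,0.121,0],[0,0,0,0.001,0.0092,0.121,0],[0,0,0,0.001,0.0092,0.121,0],[0,0,0,0.001,0.0092,0.121,0]]], squeeze=12)

```text
time: 24.05
ee_pos: [0.4172, -0.3114, 0.0296]
eef_rot: [1.0, -0.001, 0.0, 0.0]
ft_force: [-1.0, 1.3, 2.5]
width: 0.0144
grip_force: 11.7
```

```bash
python3 -c "
from h import *
go([.50,-.14,.18],0)"
```

```text
t 24.05 pos [ 0.4172 -0.3114  0.0296] w 0.0144 | rot [ 0.0002 -0.0002 -0.0012] shift [ 0.0827 -0.1715 -0.1504]
```

>>> step_arm(deltas=[[[0,0,0,0,0,-0.01,0],[0,0,0,0,0,-0.04,0],[0,0,0,0,0,-0.08,0],[0,0,0,0.02,-0.03,-0.12,0],[0,0,0,0.04,-0.07,-0.15,0],[0,0,0,0.06,-0.11,-0.16,0],[0,0,0,0.08,-0.15,-0.16,0],[0,0,0,0.083,-0.1715,-0.16,0],[0,0,0,0.083,-0.1715,-0.16,0],[0,0,0,0.083,-0.1715,-0.16,0],[0,0,0,0.083,-0.1715,-0.16,0]]])

```text
time: 25.42
ee_pos: [0.5, -0.1412, 0.1895]
eef_rot: [1.0, -0.002, -0.0, 0.0]
ft_force: [-0.4, 0.6, -0.4]
width: 0.0143
grip_force: 11.7
```

```bash
python3 - <<'E'
from m import *
c=shot('wrist');go([.5775,-.14,.073],0)
p=proj(c,(.5775,-.14,.042));print('exp',p,'px/mm',np.linalg.norm(proj(c,(.5775,-.15,.042))-p)/10)
t=shot('top');q=proj(t,(.5775,-.14,.042));print('top exp',q)
x,y=map(int,p);u,v=map(int,q);print(x,y,u,v)
a=c['img'][y-50:y+50,x-50:x+50];b=t['img'][v-25:v+25,u-25:u+25]
cv2.imwrite('pics/c6.png',np.hstack([cv2.resize(k,(400,400),interpolation=cv2.INTER_CUBIC) for k in(a,b)])[:,:,::-1])
cv2.imwrite('pics/w6.png',c['img'][:,:,::-1])
E
```

```text
t 25.48 pos [ 0.5    -0.1411  0.1895] w 0.0145 | rot [ 0.0003  0.0001 -0.003 ] shift [ 0.0775 -0.0013  0.1165]
exp [315.92050615 130.8714337 ] px/mm 1.33947363748752
top exp [306.93466561 230.71239609]
315 130 306 230
```

View pics/c6.png

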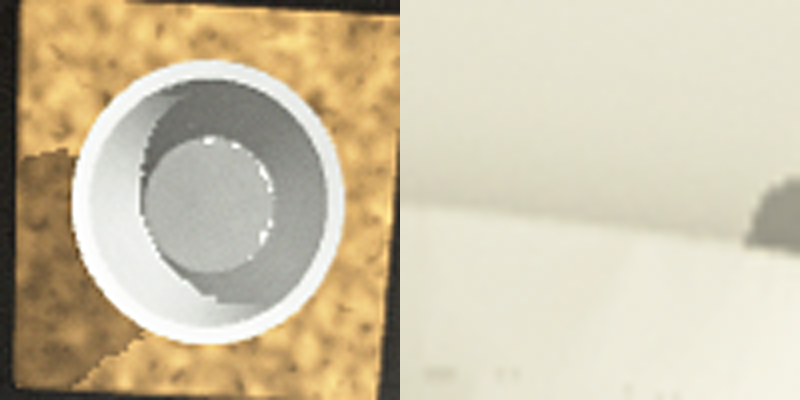

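View pics/w6.png

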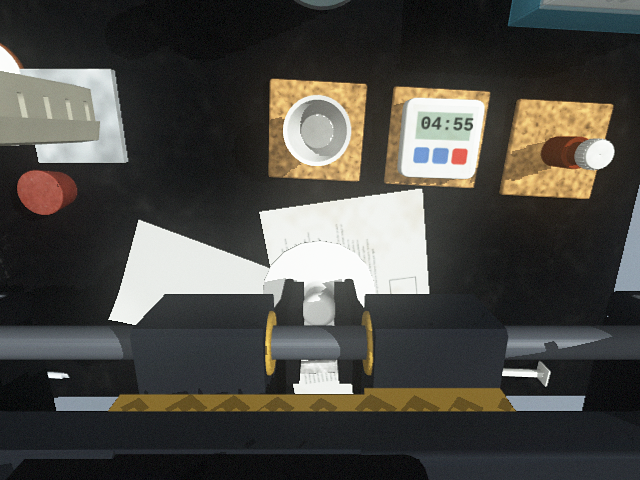

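>>> step_arm(deltas=[[[0,0,0,0.02,-0.0007,0.01,0],[0,0,0,0.05,-0.0007,0.03,0],[0,0,0,0.077,-0.0007,0.06,0],[0,0,0,0.077,-0.0007,0.085,0],[0,0,0,0.077,-0.0007,0.1,0],[0,0,0,0.077,-0.0007,0.108,0],[0,0,0,0.077,-0.0007,0.112,0],[0,0,0,0.077,-0.0007,0.115,0],[0,0,0,0.077,-0.0007,0.115,0],[0,0,0,0.077,-0.0007,0.115,0]]])

```text
time: 26.78
ee_pos: [0.5775, -0.1394, 0.0749]
eef_rot: [1.0, -0.001, 0.0, 0.0]
ft_force: [-0.0, 0.9, -1.0]
width: 0.0139
grip_force: 11.7
```

```bash
python3 - <<'E'
from m import *
go([.577,-.1406,.0716],0);cams.camera('top');go([.577,-.1406,.0716],0)
E
```

```text
t 26.77 pos [ 0.5775 -0.1394  0.0749] w 0.0139 | rot [ 0.0003 -0.0007 -0.0012] shift [-0.0005  0.0012  0.0033]
t 26.82 pos [ 0.5775 -0.1394  0.0749] w 0.014 | rot [ 0.0003 -0.0006 -0.0012] shift [-0.0005  0.0012  0.0033]
```

>>> step_arm(deltas=[[[0,0,0,-0.0005,0.0012,0.001,0],[0,0,0,-0.0005,0.0012,0.002,0],[0,0,0,-0.0005,0.0012,0.0028,0],[0,0,0,-0.0005,0.0012,0.0034,0],[0,0,0,-0.0005,0.0012,0.0036,0],[0,0,0,-0.0005,0.0012,0.0036,0]]])

```text
time: 27.58
ee_pos: [0.5773, -0.1406, 0.0716]
eef_rot: [1.0, -0.001, 0.001, 0.0]
ft_force: [-1.6, 0.8, 5.2]
width: 0.0142
grip_force: 11.9
```

Contact at the expected height. Release gently, rise and back off to look.

>>> step_arm(deltas=[[[0,0,0,0,0,0,22],[0,0,0,0,0,0,30],[0,0,0,0,0,0,40],[0,0,0,0,0,0,40],[0,0,0,0,0,-0.02,40],[0,0,0,0,0,-0.05,40],[0,0,0,0,0,-0.09,40],[0,0,0,-0.03,0.02,-0.12,40],[0,0,0,-0.07,0.06,-0.12,40],[0,0,0,-0.077,0.1,-0.12,40],[0,0,0,-0.077,0.1,-0.12,40],[0,0,0,-0.077,0.1,-0.12,40],[0,0,0,-0.077,0.1,-0.12,40]]])

```text
time: 29.2
ee_pos: [0.5003, -0.239, 0.1913]
eef_rot: [1.0, 0.0, 0.0, -0.0]
ft_force: [0.3, -0.0, -0.9]
width: 0.035
grip_force: 0.0
```

```bash
python3 - <<'E'
from m import *
c=shot('wrist');go([.5,-.24,.19],0)
for p in [(.5775,-.1405,.047),(.5775,-.1405,.064),(.5715,-.2408,.022),(.5617,-.3437,.058),(.5617,-.3437,.006)]:print(p,proj(c,p))
s=shot('scene');p=proj(s,(.5775,-.1405,.04));print('scene',p);x,y=map(int,p)
a=c['img'][40:240,150:600];b=s['img'][y-40:y+40,x-50:x+130]
cv2.imwrite('pics/c7.png',np.vstack([cv2.resize(k,(675,300),interpolation=cv2.INTER_CUBIC) for k in(a,b)])[:,:,::-1])
E
```

```text
t 29.25 pos [ 0.5003 -0.2391  0.1912] w 0.0345 | rot [-0.0001 -0.0004  0.0009] shift [-0.0003  0.0009  0.0012]
(0.5775, -0.1405, 0.047) [184.74323342 131.19890194]
(0.5775, -0.1405, 0.064) [176.19621612 131.16847099]
(0.5715, -0.2408, 0.022) [320.34213622 139.29071586]
(0.5617, -0.3437, 0.058) [462.9123313 154.7013736]
(0.5617, -0.3437, 0.006) [440.1665967  151.06678921]
scene [315.15879546 231.44383327]
```

View pics/c7.png

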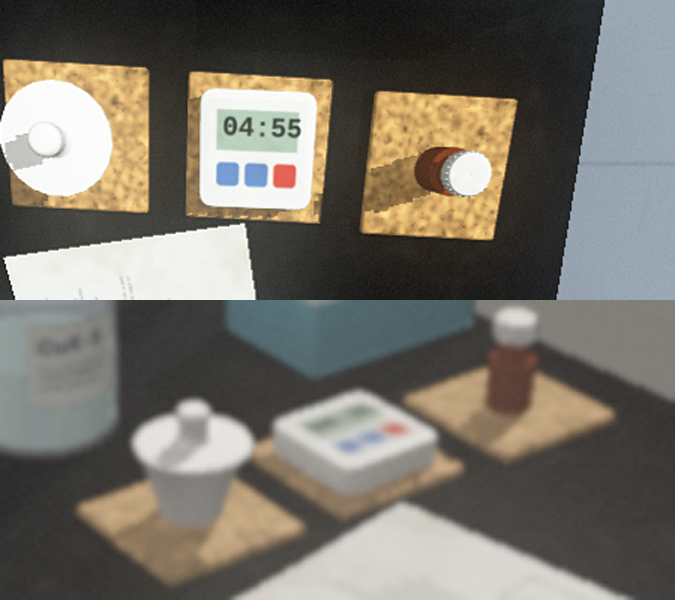

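The lid sits level, with its disc at about (187,132) in the wrist image. The timer is at (322,140) and the vial cap at (461,155). All three are within about 2 px of the expected spots.

```bash
python3 -c "
from h import *
print(r.close_job())"
```

```text
the job is handed in; nothing more can be done
None
```

The job is handed in: the crucible with its lid on, the timer and the vial each stand within about 2 mm of their mat centres by the last camera view, about 29 s into the 93 s allowed; the hand-in call gave no verdict.

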